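# Trip the ratchet pawl and lower the platform lift

### The job

The platform lift with the conical flask on it is held up by its ratchet pawl. First draw the tube of grease out from under the platform and lay it flat, well clear of the lift; then put the blade of the screwdriver under the tail of the pawl and flick the pawl up and over, so that it stays off the toothed bar (no fingers on the pawl). Lay the screwdriver down flat, away from the lift, and press the platform gently all the way down, with the flask left standing on it and the dropper bottle, marker pen and forceps left where they are.

Things in the scene. Friction and masses are not known exactly. Their poses are not given: they have to be found in the camera images.
- lift: Platform lift, fixed to the board. Origin: centre of its base on the board (z 40 mm). +x to its back, +y its left seen from the front. Base plate 10 mm thick, x -110..72, y -120..120. Mast (columns, toothed bar, carriage) at x -38..22, y 20..114, 302 mm tall, the pawl on its front, out to x -66. Platform to its right: x -70..70, y -115..24, 8 mm thick; its top is 122 mm above the origin when up, 22 mm when down.
- carriage (a joint): How far the platform has been lowered, m: 0 at the start (held up by the pawl), 0.100 fully down on its stop. It moves straight down. Spring-balanced and stiff: once the pawl is off, it stays where it is left and takes about 4 to 8 N of pressing to move down.
- lift_grip (a point): Middle of the platform's hand grip: a level black bar 18 mm thick, 76 mm long, along the lift's x, 45 mm beyond the platform's right edge, free above and below. At the start 137 mm above the lift's origin; goes down with the platform to 37 mm.
- pawl (a joint): Angle of the pawl, rad: 0 engaged in the toothed bar, 1.3 thrown over against its stop. Seen from the front its tail swings up, anticlockwise. Weighted on top: below about 0.5 it falls back into the teeth, beyond that it falls over and stays off. Lifting takes under 1 N.
- pawl_tail (a point): Point under the pawl's tail where the blade lifts, 38 mm right of the pivot, half-way along its depth. The tail is a flat steel bar 20 mm deep (lift x, 10 mm each side of the point), 9 mm thick, level when engaged, reaching 62 mm right of the pivot; free space below it, and for 20 mm behind it, up to the carriage. Goes with pawl and platform; its axes are the lift's while the pawl reads 0.
- tube_center (a point): Centre of the tube of grease: white squeezed tube with a red cap, 136 mm long (its y axis), up to 36 wide (x), 26 thick (z), 23 g. At the start it lies on the lift's base plate, point 23 mm above the lift's origin, the inner part under the platform (underside 114 mm above the lift's origin), its cap end sticking out about 85 mm in front of the platform's front edge, partly past the base plate.
- driver_grip (a point): On the axis of the screwdriver's orange handle, 25 mm thick (a body of 85 mm, this point 32 mm from its blade end and 53 mm from its butt). The blade points along the -y axis. Lies flat, this point 12.5 mm above the surface. 90 g.
- driver_tip (a point): Tip of the screwdriver's blade, on its axis, 143 mm from driver_grip. The steel shank is 6 mm thick and about 100 mm long.
- flask_center (a point): Conical glass flask standing on the platform, 84 mm wide at its base, 141 mm tall, 0.09 to 0.18 kg; point on its axis 70 mm above its foot. Stays where it is.
- breadboard: Fixed aluminium board with a grid of small holes, 380 mm (x) by 540 mm (y), on feet; its top is 40 mm above the bench. Origin under its centre.
- dropper: Bystander, origin under it: brown dropper bottle, 33 mm wide, 102 tall, on the board.
- marker: Bystander: marker pen lying on the board, 135 mm along its y, 17 thick.
- forceps: Bystander: forceps lying on the board, 140 mm along its y, 15 wide, 8 thick.

How it is judged:
By the outcome, as a careful person would: the job done as asked, in the order asked, and still so for the second after the job is handed in, with the robot touching nothing.
It also fails if it takes over 67 s, if anything falls off the work surface, if the arm or the gripper's body presses on something with over 40 N, if the wrist force passes 120 N, or if a joint passes its speed limit or range.

### The arm

A 6-joint arm with a two-finger parallel gripper is mounted at the origin on a cart in front of the work surface, level with it; the furniture and walls round the work are solid. World frame = base frame: x ahead of the robot, y to its left, z up, the work surface at z = 0. Lengths are in m, angles in rad, forces in N, time in s.
With the tool pointing down it reaches from about 0.425 to 1.125 m from the base axis. Payload 14.9 kg.
Tool frame: the origin (TCP) lies midway between the tips of the shut fingers; the grasp point (between the pads) lies 19 mm behind it (robot.hold_point_z is the distance from the TCP to the grasp point, in m); z points along the fingers, y is the line along which they close (so a half turn about z gives the same grasp; the last joint's range is limited). The gripper opens to 91 mm and grips with 3 to 60 N. Pads are 32 mm wide; open, the fingers measure 118 mm over their backs; the gripper's body (76 mm by 178 mm) begins 60 mm behind the grasp point.
Start: joints at [1.226, 0.379, 1.734, -0, 1.028, -0.033], TCP at [0.215, 0.666, 0.214] pointing down, gripper open.
Joint ranges: [-2.77, 2.77], [-0.74, 2.19], [0, 2.66], [-1.06, 4.2], [0.31, 2.87], [-3.08, 3.08]. Speed limits (rad/s): [1.89, 1.89, 2.39, 3.14, 3.14, 3.14].

### API

Orientations are given as a rotation vector (axis times angle).
In Python, from workcell import robot, hand, kinematics, vision, workorder gives the robot as it stands. Calls block until the motion is done:
- robot.reach(position, orientation): joint-space move of the TCP to a pose.
- robot.movel(position, rotation=None, v=0.15, force_limit=None): straight line of the TCP; rotation=None keeps the orientation; v is the mean speed in m/s. With force_limit (N) it stops when the force on the tool has changed by that much, and returns True; else False.
- robot.move_j(angles): joint-space move.
- hand.grip(opening, effort=None): opening from 0.0 (shut) to 1.0 (fully open); effort is the grip in N (None keeps the last); returns when the fingers have stopped.
- robot.wait(seconds).
- kinematics.solve_ik(position, orientation): joint angles nearest the present ones, or None.
- robot.state(): the state.
- vision.grab_frame(name): name is "side" or "top" or "wrist"; returns a dict with "img" (384x512x3 uint8, red, green, blue), "z_map" (384x512 float32, m along the optical axis (not along the pixel's ray), 0 where there is no reading), "intrinsics" (3x3 intrinsics, pixels), "view" (4x4, takes a point from world to camera coordinates); the wrist camera has in their place "mount" (4x4, takes a point from camera to tool coordinates, whose origin is the TCP and whose axes are the flange's). Camera axes: x right, y up, looking along -z (the intrinsics and any distortion apply to the point x, -y, -z); pixel columns grow to the right and rows downward; lengths in m; the calibration is good to about 2 mm. A picture is of the moment at which its call begins: read the wrist's pose just before it.
A pose or a line that the arm cannot do raises robot.PlanningError and nothing moves.
- workorder.hand_in(): hands the job in; it is judged then, once.
The state is a dict: "time_s": time; "q": joint angles; "qd": joint speeds; "tau": joint torques, N m; "eef_pos": TCP position; "tool_rot": TCP orientation; "contact_force": force on the tool from outside, world axes, zero at the start; "torque": the same for the moment, N m; "width": opening from 0.0 (shut) to 1.0 (fully open); "gripper_force": force on a finger pad.
Only numpy, scipy, OpenCV 4.12 (cv2) and the standard library are available. Lean on these libraries where they do the work, as an engineer would, in place of code of your own. Each camera call takes 0.05 s, during which the arm holds its last target. There are 200 camera calls.

## Working session

There is one attempt and no reset: what is moved stays moved. The work goes in short steps, each a Python script; the robot and the scene stay as the last script left them, time stands still between calls to the robot, and variables do not carry over. Pictures are saved under pics/ and viewed, at most 10 in all, crops included, and the job is handed in when it is done.

```bash
ls; mkdir -p pics; cat > h.py <<'E'
import numpy as np, cv2
from workcell import robot, hand, kinematics, vision, workorder
from scipy.spatial.transform import Rotation as R
def grab(n):
    f=vision.grab_frame(n); return f
def save(f,p): cv2.imwrite('pics/'+p,f['img'][:,:,::-1])
def cloud(f):
    # world point per pixel from z_map (fixed cameras)
    z=f['z_map'];K=np.array(f['intrinsics']);v,u=np.mgrid[0:z.shape[0],0:z.shape[1]]
    P=np.stack([(u-K[0,2])/K[0,0]*z,-(v-K[1,2])/K[1,1]*z,-z,np.ones_like(z)],-1)
    T=np.linalg.inv(np.array(f['view']))
    return (P@T.T)[...,:3]
E
python3 - <<'E'
from h import *
print(robot.state())
for n in('side','top'):
    f=grab(n);save(f,n+'0.png');np.savez('pics/'+n,**f);print(f['intrinsics'],np.round(f['view'],3),[k for k in f], (f['z_map']==0).mean())
E
```

```text
pics
{'time_s': 0.0, 'q': array([ 1.22569386e+00,  3.79425593e-01,  1.73480830e+00,  1.33431848e-06,
        1.02849410e+00, -3.32839720e-02]), 'qd': array([ 4.57154300e-04,  1.92159233e-03,  2.82232926e-05,  1.61736358e-04,
       -8.64831865e-04,  3.58635486e-04]), 'tau': array([-4.95088287e-03, -7.63730478e+01, -4.34366012e+01,  6.48752111e-02,
        4.24964621e-02, -8.88708882e-05]), 'eef_pos': array([0.2146069 , 0.66585499, 0.21326272]), 'tool_rot': array([-4.87789097e-01, -3.10327481e+00,  1.75109953e-03]), 'contact_force': array([ 0.13388292,  0.07108345, -0.06934814]), 'torque': array([0.02629029, 0.01072413, 0.00182764]), 'gripper_force': 0.0, 'width': 0.9991110699398411}
[[364.21887143   0.         258.53776351]
 [  0.         364.21887143 189.83783658]
 [  0.           0.           1.        ]] [[ 0.836 -0.548 -0.024 -0.553]
 [ 0.306  0.429  0.85  -0.234]
 [-0.455 -0.718  0.526 -0.843]
 [ 0.     0.     0.     1.   ]] ['img', 'z_map', 'intrinsics', 'view'] 0.0041351318359375
[[492.46172975   0.         257.51751842]
 [  0.         492.46172975 191.72804368]
 [  0.           0.           1.        ]] [[ 0.01  -1.    -0.01  -0.187]
 [ 0.986  0.009  0.167 -0.557]
 [-0.166 -0.012  0.986 -1.339]
 [ 0.     0.     0.     1.   ]] ['img', 'z_map', 'intrinsics', 'view'] 0.0036773681640625
```

View pics/side0.png

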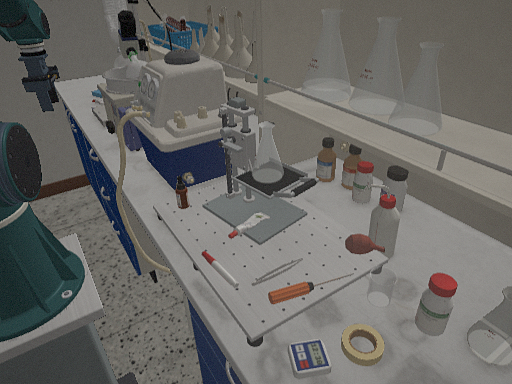

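View pics/top0.png

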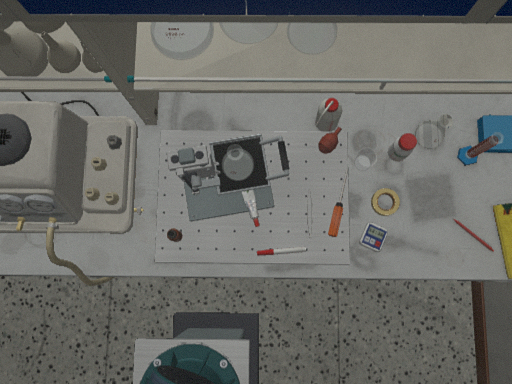

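The side view shows the tube at (250,222), driver (290,292) with its tip at about (355,273), and the mast at (238,150). In the top view the driver handle is at (336,219), the tube at (251,208), the platform at (240,163), and the hand grip bar at (284,155).

```bash
python3 - <<'E'
from h import *
f=dict(np.load('pics/top.npz'));C=cloud(f);I=f['img'].astype(int);r,g,b=I[...,0],I[...,1],I[...,2]
hsv=cv2.cvtColor(f['img'],cv2.COLOR_RGB2HSV)
def box(m,u0,u1,v0,v1):
    o=np.zeros_like(m);o[v0:v1,u0:u1]=m[v0:v1,u0:u1];return o
def rep(n,m):
    P=C[m];xy=P[:,:2].astype(np.float32);rc=cv2.minAreaRect(xy)
    print(n,m.sum(),'med',np.round(np.median(P,0),4),'rect c',np.round(rc[0],4),np.round(rc[1],4),round(rc[2],1),'z',np.round(np.percentile(P[:,2],[5,50,95]),4))
    return P
Z=C[...,2]
print('board z',np.median(Z[220:235,200:230]), 'board z right',np.median(Z[150:190,300:315]))
rep('board',box((Z>.032)&(Z<.046),150,355,125,268))
rep('base',box((Z>.046)&(Z<.056)&(hsv[...,2]<160),180,280,180,225))
rep('platform',box((Z>.155)&(Z<.168),205,275,130,195))
rep('grip',box((Z>.155)&(Z<.20)&(hsv[...,2]<70),272,295,132,180))
rep('handle',box((hsv[...,1]>130)&(r>120),325,348,195,240))
rep('tubered',box((hsv[...,1]>120)&(r>110),240,265,210,230))
rep('tubewhite',box((r>140)&(Z>.048)&(Z<.09),238,265,185,228))
rep('flask',box((Z>.2),220,260,140,185))
rep('mast',box((Z>.3),160,225,130,195))
rep('dropper',box((Z>.06),160,190,222,245))
rep('marker',box((Z>.047)|((hsv[...,1]>120)&(r>110)),252,312,242,260))
f=dict(np.load('pics/side.npz'));C=cloud(f);Z=C[...,2];hsv=cv2.cvtColor(f['img'],cv2.COLOR_RGB2HSV);r=f['img'][...,0]
rep('S handle',box((hsv[...,1]>130)&(r>120),265,318,278,305))
rep('S grip',box((Z>.15)&(hsv[...,2]<70),285,318,175,200))
rep('S tubered',box((hsv[...,1]>120)&(r>110),225,245,225,240))
rep('S tubewhite',box((r>140)&(Z>.048)&(Z<.09),232,275,208,235))
for n in('top','side'):
    g=np.load('pics/%s.npz'%n)['img']
    a=g[125:235,150:300] if n=='top' else g[85:245,165:325]
    cv2.imwrite('pics/%sz.png'%n,cv2.resize(a,None,fx=4 if n=='top' else 3.7,fy=4 if n=='top' else 3.7,interpolation=2)[:,:,::-1])
E
```

```text
board z 0.03957365314750583 board z right 0.04000035740523811
board 16957 med [ 0.4963 -0.2281  0.0398] rect c [ 0.5588 -0.167 ] [0.5412 0.3976] 90.0 z [0.0351 0.0398 0.0443]
base 1686 med [ 0.5285 -0.0691  0.0499] rect c [ 0.5301 -0.0967] [0.1142 0.2668] 1.1 z [0.0466 0.0499 0.0543]
platform 1867 med [ 0.6095 -0.1503  0.1617] rect c [ 0.6115 -0.1345] [0.1419 0.1787] 9.1 z [0.1571 0.1617 0.1662]
grip 182 med [ 0.6311 -0.2471  0.1843] rect c [ 0.6225 -0.247 ] [0.0272 0.0911] 88.8 z [0.179  0.1843 0.1887]
handle 232 med [ 0.477  -0.3953  0.0615] rect c [ 0.4784 -0.3966] [0.0237 0.0812] 77.0 z [0.0547 0.0615 0.068 ]
tubered 27 med [ 0.4707 -0.1784  0.0705] rect c [ 0.4709 -0.1783] [0.0189 0.0093] 15.0 z [0.0668 0.0705 0.0744]
tubewhite 199 med [ 0.5324 -0.1636  0.0649] rect c [ 0.5225 -0.1628] [0.0768 0.0296] 16.8 z [0.0594 0.0649 0.0761]
flask 621 med [ 0.5974 -0.1334  0.241 ] rect c [ 0.48 -0.14] [0.3145 0.0802] 6.4 z [0.2029 0.241  0.3025]
mast 857 med [ 0.5863 -0.024   0.3236] rect c [ 0.4637 -0.0818] [0.3426 0.0971] 24.6 z [0.3168 0.3236 0.3434]
dropper 154 med [0.4306 0.0388 0.1022] rect c [ 0.3802 -0.0678] [0.2787 0.0324] 64.6 z [0.0713 0.1022 0.1402]
marker 262 med [ 0.3939 -0.246   0.0539] rect c [ 0.3913 -0.2516] [0.0648 0.1533] 26.4 z [0.0486 0.0539 0.0598]
S handle 352 med [ 0.4765 -0.3996  0.0633] rect c [ 0.3092 -0.5807] [0.5492 0.0754] 47.3 z [0.0514 0.0633 0.067 ]
S grip 286 med [ 0.6418 -0.2448  0.1787] rect c [ 0.4301 -0.5018] [0.8257 0.0745] 52.8 z [0.1633 0.1787 0.188 ]
S tubered 26 med [ 0.472  -0.1799  0.0708] rect c [ 0.4725 -0.1783] [0.0209 0.0081] 11.6 z [0.066  0.0708 0.0737]
S tubewhite 223 med [ 0.537  -0.1621  0.0666] rect c [ 0.5295 -0.1618] [0.1281 0.034 ] 19.2 z [0.0584 0.0666 0.0764]
```

View pics/sidez.png

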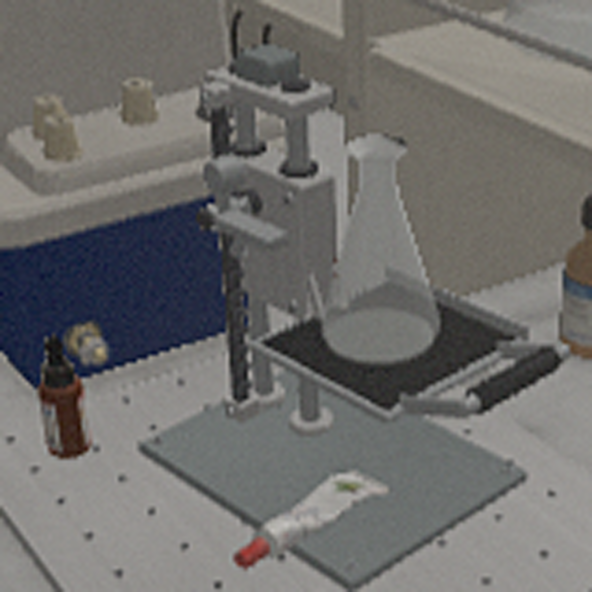

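The zoomed side view shows the pawl's tail as a level grey bar from about (215,215) to (288,238). It sits in front of the carriage, clear below, with the dark toothed bar to its left. Next I'll get the lift frame from the base plate's front edge, and the tail from depth.

```bash
cat >> h.py <<'E'
def onplane(f,u,v,z):
    K=np.array(f['intrinsics']);T=np.linalg.inv(np.array(f['view']));u=np.atleast_1d(u);v=np.atleast_1d(v)
    d=np.stack([(u-K[0,2])/K[0,0],-(v-K[1,2])/K[1,1],-np.ones(len(u))],-1)@T[:3,:3].T;o=T[:3,3]
    return o+d*((z-o[2])/d[:,2])[:,None]
E
python3 - <<'E'
from h import *
f=dict(np.load('pics/top.npz'));I=f['img'].astype(int);C=cloud(f)
hsv=cv2.cvtColor(f['img'],cv2.COLOR_RGB2HSV)
print('plate',I[212,210],'board',I[228,210])
thr=(I[212,195:240].mean()+I[228,195:240].mean())/2
g=cv2.GaussianBlur(I.mean(2).astype(np.float32),(3,3),0)
us=[];vs=[]
for u in list(range(192,240))+list(range(262,270)):
    col=g[195:235,u]; k=np.where(col<thr)[0]
    k=k[k<32]
    # last dark of run touching plate
    j=[i for i in range(5,38) if col[i]<thr and col[i+1]>=thr and col[i+2]>=thr]
    if j: i=j[-1]; us.append(u);vs.append(195+i+(thr-col[i])/(col[i+1]-col[i]))
P=onplane(f,np.array(us),np.array(vs),.05)
ok=np.ones(len(P),bool)
for _ in range(4):
    a=np.polyfit(P[ok,1],P[ok,0],1);e=P[:,0]-np.polyval(a,P[:,1]);ok=abs(e)<.003
yaw=np.arctan(-a[0]);print('yaw deg',np.degrees(yaw),'n',ok.sum(),len(ok),'edge x at y=-.1',np.polyval(a,-.1))
ex=np.array([np.cos(yaw),np.sin(yaw)]);ey=np.array([-ex[1],ex[0]])
# y extent along a row 5-12mm inside front edge
e0=np.array([np.polyval(a,-.1),-.1])
Q=onplane(f,*[k.ravel().astype(float) for k in np.meshgrid(np.arange(512),np.arange(384))],.05)[:,:2]-e0
s=(Q@ex).reshape(384,512);t=(Q@ey).reshape(384,512)
m=(s>.006)&(s<.03)&(g<thr)&(abs(t)<.17);print('t range',t[m].min(),t[m].max(),np.percentile(t[m],[1,99]))
# platform & grip & others in this frame with z
tc=(np.percentile(t[m],.5)+np.percentile(t[m],99.5))/2
O=e0+ex*.11+ey*tc;print('origin',O)
L=np.array([ex,ey])
def loc(P):return np.c_[(P[:,:2]-O)@L.T,P[:,2]-.04]
Z=C[...,2];m=np.zeros((384,512),bool);m[130:185,270:300]=True
m&=(Z>.165)&(Z<.195)&(hsv[...,2]<70);print('grip loc',np.percentile(loc(C[m]),[2,50,98],axis=0).round(4))
m=np.zeros((384,512),bool);m[130:200,205:275]=True;m&=(Z>.155)&(Z<.168);print('plat loc',np.percentile(loc(C[m]),[2,50,98],axis=0).round(4))
f=dict(np.load('pics/side.npz'));C=cloud(f)
m=np.zeros((384,512),bool);m[130:160,215:250]=True
P=loc(C[m]);k=(P[:,0]<-.042)&(P[:,0]>-.075)&(abs(P[:,1]-.03)<.08);P=P[k];
uv=np.argwhere(m)[k]
for i in range(0,len(P),max(1,len(P)//45)):print(uv[i][::-1],P[i].round(3))
E
```

```text
plate [ 98 105 105] board [135 135 134]
yaw deg 89.94413144759878 n 1 56 edge x at y=-.1 102.79086322024908<stdin>:17: RankWarning: Polyfit may be poorly conditioned
<stdin>:17: RankWarning: Polyfit may be poorly conditioned
<stdin>:17: RankWarning: Polyfit may be poorly conditioned
Traceback (most recent call last):
ValueError: zero-size array to reduction operation minimum which has no identity
```

```bash
cat > m.py <<'E'
from h import *
from scipy.stats import theilslopes
f=dict(np.load('pics/top.npz'));I=f['img'].astype(int);C=cloud(f)
hsv=cv2.cvtColor(f['img'],cv2.COLOR_RGB2HSV)
thr=118
g=cv2.GaussianBlur(I.mean(2).astype(np.float32),(3,3),0)
us=[];vs=[]
for u in list(range(193,238))+list(range(262,269)):
    col=g[200:235,u]
    j=[i for i in range(0,32) if col[i]<thr and col[i+1]>=thr and col[i+2]>=thr]
    if j: i=j[0]; us.append(u);vs.append(200+i+(thr-col[i])/(col[i+1]-col[i]))
P=onplane(f,np.array(us),np.array(vs),.05)
a=theilslopes(P[:,0],P[:,1])[:2]
e=P[:,0]-np.polyval(a,P[:,1]);print('resid',np.percentile(abs(e),[50,80]).round(4))
yaw=np.arctan(-a[0]);print('yaw deg',np.degrees(yaw),'edge x at y=-.1',np.polyval(a,-.1))
ex=np.array([np.cos(yaw),np.sin(yaw)]);ey=np.array([-ex[1],ex[0]])
e0=np.array([np.polyval(a,-.1),-.1])
Q=onplane(f,*[k.ravel().astype(float) for k in np.meshgrid(np.arange(512),np.arange(384))],.05)[:,:2]-e0
s=(Q@ex).reshape(384,512);t=(Q@ey).reshape(384,512)
m=((s>.006)&(s<.025)&(g<thr)&(abs(t)<.17)).astype(np.uint8);n,lab,st,_=cv2.connectedComponentsWithStats(m)
print([(t[lab==i].min().round(4),t[lab==i].max().round(4),st[i,4]) for i in range(1,n) if st[i,4]>20])
E
python3 m.py
cat >> m.py <<'E'
sel=[i for i in range(1,n) if st[i,4]>20]
tt=np.concatenate([t[lab==i] for i in sel]);tc=(tt.min()+tt.max())/2
O=e0+ex*.11+ey*tc;print('origin',O)
L=np.array([ex,ey])
def loc(P):return np.c_[(P[:,:2]-O)@L.T,P[:,2]-.04]
Z=C[...,2];m=np.zeros((384,512),bool);m[130:185,270:300]=True
m&=(Z>.165)&(Z<.195)&(hsv[...,2]<70);print('grip loc',np.percentile(loc(C[m]),[2,50,98],axis=0).round(4))
m=np.zeros((384,512),bool);m[130:200,205:275]=True;m&=(Z>.155)&(Z<.168);print('plat loc',np.percentile(loc(C[m]),[2,50,98],axis=0).round(4))
f=dict(np.load('pics/side.npz'));C=cloud(f)
m=np.zeros((384,512),bool);m[130:160,215:250]=True
P=loc(C[m]);k=(P[:,0]<-.042)&(P[:,0]>-.075)&(abs(P[:,1]-.03)<.08);P=P[k];
uv=np.argwhere(m)[k]
for i in range(0,len(P),max(1,len(P)//45)):print(uv[i][::-1],P[i].round(3))
E
python3 m.py
```

```text
resid [0.0002 0.0005]
yaw deg 10.08918695126727 edge x at y=-.1 0.4906520633368382
[(np.float64(-0.1312), np.float64(-0.0806), np.int32(123)), (np.float64(-0.0586), np.float64(0.1098), np.int32(407))]
resid [0.0002 0.0005]
yaw deg 10.08918695126727 edge x at y=-.1 0.4906520633368382
[(np.float64(-0.1312), np.float64(-0.0806), np.int32(123)), (np.float64(-0.0586), np.float64(0.1098), np.int32(407))]
origin [ 0.60082741 -0.09127541]
grip loc [[-0.0329 -0.1667  0.1361]
 [ 0.0021 -0.1584  0.1443]
 [ 0.0384 -0.1512  0.1493]]
plat loc [[-0.0652 -0.1145  0.1161]
 [-0.0018 -0.0605  0.1217]
 [ 0.0698  0.0213  0.1268]]
[220 130] [-0.056  0.071  0.236]
[224 130] [-0.055  0.055  0.24 ]
[228 130] [-0.044  0.053  0.238]
[222 131] [-0.056  0.063  0.236]
[226 131] [-0.05   0.054  0.237]
[221 132] [-0.056  0.067  0.232]
[225 132] [-0.054  0.053  0.235]
[220 133] [-0.056  0.071  0.228]
[224 133] [-0.056  0.055  0.233]
[228 133] [-0.045  0.053  0.23 ]
[223 134] [-0.057  0.059  0.229]
[227 134] [-0.05  0.05  0.23]
[223 135] [-0.056  0.06   0.226]
[227 135] [-0.046  0.056  0.224]
[224 136] [-0.055  0.057
[... 595 characters left out ...]
 0.196]
[226 145] [-0.055  0.051  0.201]
[230 145] [-0.05   0.042  0.202]
[234 145] [-0.043  0.035  0.202]
[221 146] [-0.06   0.067  0.195]
[225 146] [-0.055  0.056  0.197]
[229 146] [-0.053  0.042  0.2  ]
[233 146] [-0.048  0.032  0.202]
[237 146] [-0.043  0.023  0.203]
[228 147] [-0.055  0.044  0.198]
[232 147] [-0.055  0.028  0.203]
[236 147] [-0.046  0.023  0.202]
[228 148] [-0.056  0.043  0.196]
[232 148] [-0.054  0.029  0.2  ]
[236 148] [-0.05   0.019  0.202]
[230 149] [-0.057  0.035  0.196]
[234 149] [-0.055  0.021  0.2  ]
[238 149] [-0.05   0.011  0.201]
[233 150] [-0.057  0.023  0.197]
[237 150] [-0.054  0.011  0.2  ]
[234 151] [-0.055  0.021  0.194]
[238 151] [-0.05   0.011  0.196]
```

```bash
cat >> h.py <<'E'
def rot(deg): return (R.from_euler('z',deg,degrees=True)*R.from_euler('x',180,degrees=True)).as_rotvec()
O=np.array([.601,-.0913]);ex=np.array([.9845,.1752]);ey=np.array([-.1752,.9845])
def W(x,y,z): return np.r_[O+ex*x+ey*y,z+.04]
E
python3 - <<'E'
from h import *
for n,p,y in [('way',(.322,.322,.25),45),('in',(.43,-.15,.25),-10),('tube',(.489,-.173,.054),17),('drawn',(.424,-.193,.082),17),('bench',(.45,-.57,.006),0),('drv',(.488,-.399,.05),-13),
  ('tail30',(.431,-.126,.214),30),('tail10',(.42,-.09,.214),10),('tailup',(.431,-.126,.26),30),('press',W(0,-.16,.146),100),('press2',W(0,-.16,.04),100),('press',W(0,-.16,.146),-80)]:
    for yy in (y,y+180):
        q=kinematics.solve_ik(np.array(p),rot(yy));print(n,yy,None if q is None else np.round(q,2))
f=dict(np.load('pics/top.npz'));C=cloud(f)
t=np.array(f['view'])
for p in [(.45,-.55),(.42,-.58),(.5,-.58)]:
    m=(abs(C[...,0]-p[0])<.08)&(abs(C[...,1]-p[1])<.04);print(p,C[m][:,2].max().round(3),np.median(C[m][:,2]).round(3))
E
```

```text
way 45 [ 0.73 -0.07  2.19 -0.    1.03  1.52]
way 225 [ 0.73 -0.07  2.19  0.    1.03 -1.62]
in -10 [-0.39 -0.07  2.19 -0.    1.03  1.36]
in 170 [-0.39 -0.07  2.19  0.    1.03 -1.78]
tube 17 [-0.38  0.36  2.15 -0.    0.63  0.89]
tube 197 [-0.38  0.36  2.15 -0.    0.63 -2.25]
drawn 17 [-0.48  0.24  2.25 -0.    0.66  0.8 ]
drawn 197 [-0.48  0.24  2.25 -0.    0.66 -2.34]
bench 0 [-0.93  0.68  1.72 -0.    0.75  0.64]
bench 180 [-0.93  0.68  1.72  0.    0.75 -2.51]
drv -13 [-0.72  0.5   1.92 -0.    0.72  1.08]
drv 167 [-0.72  0.5   1.92  0.    0.72 -2.07]
tail30 30 [-0.34 -0.03  2.23 -0.    0.95  0.71]
tail30 210 [-0.34 -0.03  2.23 -0.    0.95 -2.43]
tail10 10 [-0.27 -0.07  2.26 -0.    0.95  1.13]
tail10 190 [-0.27 -0.07  2.26 -0.    0.95 -2.01]
tailup 30 [-0.34 -0.1   2.19 -0.    1.05  0.71]
tailup 210 [-0.34 -0.1   2.19 -0.    1.05 -2.43]
press 100 [-0.41  0.37  1.8   0.    0.97 -0.59]
press 280 [-0.41  0.37  1.8  -0.    0.97  2.56]
press2 100 [-0.41  0.51  1.83 -0.    0.8  -0.59]
press2 280 [-0.41  0.51  1.83 -0.    0.8   2.56]
press -80 [-0.41  0.37  1.8   0.    0.97  2.56]
press 100 [-0.41  0.37  1.8   0.    0.97 -0.59]
(0.45, -0.55) 0.027 0.002
(0.42, -0.58) 0.02 0.0
(0.5, -0.58) 0.027 0.001
```

```bash
python3 - <<'E'
from h import *
f=dict(np.load('pics/top.npz'));C=cloud(f)
for yc in np.arange(-.5,-.68,-.02):
    print(round(yc,2),[round(float(C[(abs(C[...,0]-x)<.012)&(abs(C[...,1]-yc)<.01)][:,2].max()),3) for x in np.arange(.36,.6,.024)])
robot.reach(np.array((.322,.322,.25)),rot(45)); 
robot.reach(np.array((.43,-.15,.25)),rot(17));
robot.movel(np.array((.47,-.177,.16)),rot(17),v=.25)
print(robot.state()['time_s'],robot.state()['eef_pos'])
T0=robot.state();f=grab('wrist');save(f,'w1.png');np.savez('pics/w1',**f,p=T0['eef_pos'],r=T0['tool_rot'])
# segment tube in wrist view -> world points by depth
z=f['z_map'];K=np.array(f['intrinsics']);v,u=np.mgrid[0:384,0:512]
Pc=np.stack([(u-K[0,2])/K[0,0]*z,-(v-K[1,2])/K[1,1]*z,-z,np.ones_like(z)],-1)
M=np.eye(4);M[:3,:3]=R.from_rotvec(T0['tool_rot']).as_matrix();M[:3,3]=T0['eef_pos']
P=(Pc@(M@np.array(f['mount'])).T)[...,:3]
I=f['img'];h=cv2.cvtColor(I,cv2.COLOR_RGB2HSV)
near=(abs(P[...,0]-.49)<.08)&(abs(P[...,1]+.17)<.06)&(P[...,2]>.045)&(P[...,2]<.09)&(z>0)
red=near&(h[...,1]>120)&(I[...,0]>100);wh=near&(I[...,0]>135)&(P[...,2]>.056)
for n,m in(('red',red),('wh',wh)):
    if m.sum(): print(n,m.sum(),np.median(P[m],0).round(4),[np.round(k,4) for k in cv2.minAreaRect(P[m][:,:2].astype(np.float32))])
E
```

```text
-0.5 [0.009, 0.006, 0.024, 0.024, 0.022, 0.022, 0.007, 0.021, 0.023, 0.007]
-0.52 [0.007, 0.01, 0.023, 0.023, 0.024, 0.019, 0.023, 0.024, 0.025, 0.026]
-0.54 [0.009, 0.007, 0.019, 0.022, 0.021, 0.006, 0.027, 0.021, 0.024, 0.025]
-0.56 [0.005, 0.007, 0.006, 0.006, 0.008, 0.01, 0.024, 0.025, 0.026, 0.023]
-0.58 [0.009, 0.007, 0.007, 0.008, 0.007, 0.009, 0.024, 0.025, 0.027, 0.021]
-0.6 [0.005, 0.006, 0.005, 0.006, 0.006, 0.007, 0.008, 0.007, 0.006, 0.012]
-0.62 [0.008, 0.009, 0.007, 0.009, 0.007, 0.007, 0.009, 0.006, 0.008, 0.007]
-0.64 [0.008, 0.008, 0.006, 0.007, 0.008, 0.007, 0.008, 0.007, 0.008, 0.007]
-0.66 [0.007, 0.008, 0.006, 0.009, 0.007, 0.007, 0.007, 0.006, 0.005, 0.009]
-0.68 [0.004, 0.006, 0.006, 0.006, 0.007, 0.008, 0.008, 0.008, 0.009, 0.008]
3.8083 [ 0.46998503 -0.17647726  0.16034325]
red 275 [ 0.4723 -0.1753  0.0696] [array([ 0.4721, -0.1753]), array([0.0198, 0.0108]), np.float64(17.5335)]
wh 2608 [ 0.5139 -0.1644  0.0668] [array([ 0.5045, -0.1677]), array([0.087 , 0.0317]), np.float64(20.2783)]
```

View pics/w1.png

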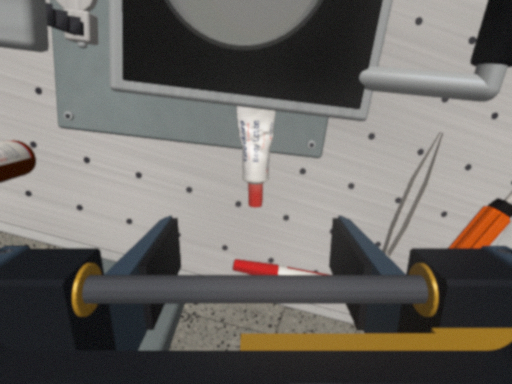

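The wrist view shows the tube at (255,155), aligned with the tool. The marker's red end is just in front of it at (257,267), so I'll lift the tube slightly before drawing it out.

```bash
python3 - <<'E'
from h import *
A=np.array
robot.movel(A((.489,-.1705,.13)),rot(17),v=.2)
robot.movel(A((.489,-.1705,.055)),v=.12)
hand.grip(0.0,effort=15);s=robot.state();print('grip',s['width'],s['gripper_force'],s['time_s'])
robot.movel(A((.489,-.1705,.084)),v=.12)
robot.movel(A((.489-.070*.956,-.1705-.070*.292,.086)),v=.15)
robot.movel(A((.422,-.19,.22)),v=.25)
s=robot.state();print(s['width'],s['gripper_force'],s['time_s'])
f=grab('side');save(f,'s1.png')
robot.reach(A((.42,-.64,.12)),rot(0));print(robot.state()['time_s'])
robot.movel(A((.42,-.64,.0065)),v=.12,force_limit=8)
s=robot.state();print(s['eef_pos'],s['contact_force'],s['time_s'])
hand.grip(.75);robot.movel(A((.42,-.64,.15)),v=.25)
f=grab('side');save(f,'s2.png');f=grab('top');np.savez('pics/top2',**f);print(robot.state()['time_s'])
C=cloud(f);m=(abs(C[...,0]-.45)<.12)&(abs(C[...,1]+.64)<.05)&(C[...,2]>.009)&(C[...,2]<.05)
print(np.percentile(C[m],[2,50,98],axis=0).round(3))
E
python3 -c "
import cv2,numpy as np
a=cv2.imread('pics/s1.png');b=cv2.imread('pics/s2.png');cv2.imwrite('pics/s12.png',np.hstack([a[60:380,130:512],b[60:380,130:512]]))"
```

```text
grip 0.25765881509326116 14.950653198320651 6.0083
0.2534430814933309 14.95385588532372 7.7
9.4333
[ 0.419379   -0.63905725  0.00484836] [-0.35624809  2.43261149  5.86985275] 10.3833
12.0417
[[ 0.484 -0.658  0.009]
 [ 0.499 -0.64   0.013]
 [ 0.522 -0.625  0.02 ]]
```

View pics/s12.png

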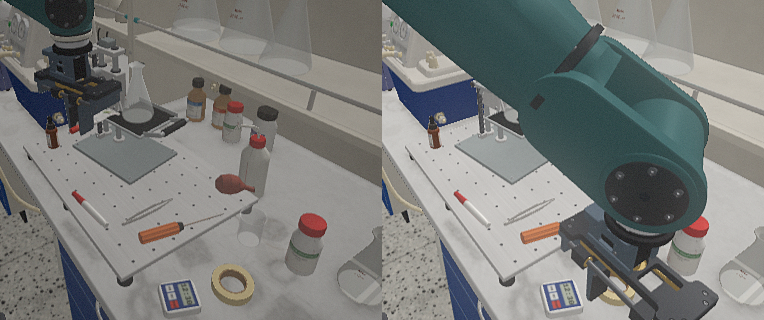

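Left panel: the tube is held clear of the lift. Right panel: the hand is above the bench after releasing it, and the board items haven't moved. Next, the driver, with a close look first.

```bash
cat >> h.py <<'E'
def wcloud():
    s=robot.state();f=grab('wrist');z=f['z_map'];K=np.array(f['intrinsics']);v,u=np.mgrid[0:384,0:512]
    Pc=np.stack([(u-K[0,2])/K[0,0]*z,-(v-K[1,2])/K[1,1]*z,-z,np.ones_like(z)],-1)
    M=np.eye(4);M[:3,:3]=R.from_rotvec(s['tool_rot']).as_matrix();M[:3,3]=s['eef_pos']
    return f,(Pc@(M@np.array(f['mount'])).T)[...,:3]
E
python3 - <<'E'
from h import *
A=np.array
robot.reach(A((.43,-.39,.18)),rot(-13))
f,P=wcloud();save(f,'w2.png');I=f['img'];h=cv2.cvtColor(I,cv2.COLOR_RGB2HSV)
near=(abs(P[...,0]-.49)<.1)&(abs(P[...,1]+.40)<.06)&(P[...,2]>.043)&(P[...,2]<.08)&(f['z_map']>0)
m=near&(h[...,1]>130)&(I[...,0]>110)
c,wh,a=cv2.minAreaRect(P[m][:,:2].astype(np.float32));print(m.sum(),np.round(c,4),np.round(wh,4),a,P[m].min(0).round(3),P[m].max(0).round(3))
Q=P[m][:,:2];w,V=np.linalg.eigh(np.cov(Q.T));print('pca',np.degrees(np.arctan2(V[1,1]*np.sign(V[0,1]),abs(V[0,1]))),np.median(P[m],0))
# tip: shank pixels in world beyond handle
print(robot.state()['time_s'])
E
```

```text
2264 [ 0.4792 -0.3942] [0.0233 0.0841] 76.4222412109375 [ 0.437 -0.414  0.055] [ 0.522 -0.374  0.066]
pca -13.24105691553586 [ 0.48162403 -0.39474428  0.06198461]
13.0833
```

View pics/w2.png

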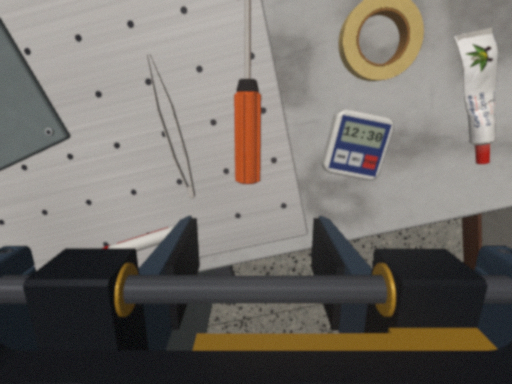

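The wrist view shows the tube lying flat on the bench at (480,90). The driver handle at (248,137) is aligned with the tool, and the forceps are far enough to the left.

```bash
python3 - <<'E'
from h import *
A=np.array
hand.grip(.55)
g=A((.4894,-.3966))
robot.movel(A((*g,.11)),rot(-13.3),v=.25)
robot.movel(A((*g,.0435)),v=.12,force_limit=15)
hand.grip(0.0,effort=45);s=robot.state();print('grip',s['width'],s['gripper_force'],s['time_s'],s['eef_pos'])
robot.movel(A((*g,.12)),v=.2)
robot.movel(A((.39,-.33,.213)),rot(0),v=.25)
d=A((.866,.5));t=W(-.047,.033,0)[:2]
p=t-.178*d;print('pre',p)
robot.movel(A((*p,.213)),rot(30),v=.2)
s=robot.state();print(s['eef_pos'],s['time_s'])
f=grab('side');save(f,'s3.png');np.savez('pics/side3',**f)
f,P=wcloud();save(f,'w3.png');np.savez('pics/w3',**f,P=P);print(robot.state()['time_s'])
a=cv2.imread('pics/s3.png')[90:230,150:320];b=cv2.imread('pics/w3.png')
cv2.imwrite('pics/c3.png',np.hstack([cv2.resize(a,(466,384),interpolation=2),cv2.resize(b[:, 60:394],(334,384))]))
E
```

```text
grip 0.2628561700821161 45.00130349770188 15.3083 [ 0.48958938 -0.39678361  0.04390508]
pre [ 0.3947989 -0.1560459]
[ 0.39501211 -0.15654392  0.21293907] 17.6167
17.7167
```

View pics/c3.png

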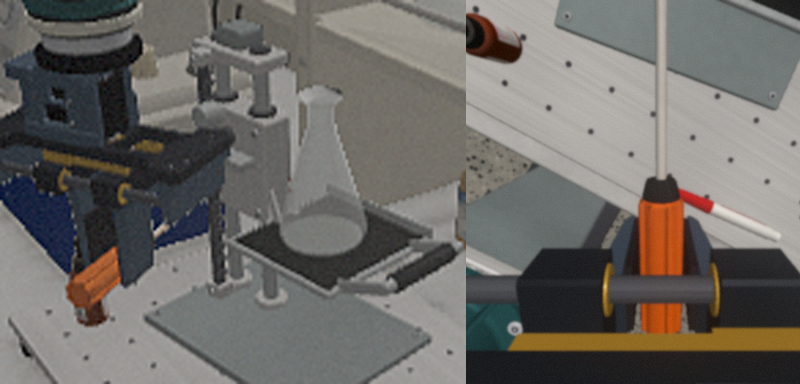

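Left panel: the driver is held level in front of the pawl, with the hand hiding the tail. Right panel (wrist view): the shank points straight ahead along the tool axis. I'll check the shank's pitch from depth, then slide in and lift.

```bash
python3 - <<'E'
from h import *
A=np.array
D=np.load('pics/w3.npz');P=D['P'];z=D['z_map'];m=(P[...,2]>.19)&(P[...,2]<.25)&(z>0);m[200:]=False
d=A((.866,.5));n=A((-.5,.866));q=P[m];e=(q[:,:2]-A((.395,-.1565)));s=e@d;l=e@n
for a in np.arange(.04,.15,.02):
    k=(s>a)&(s<a+.02)&(abs(l)<.02)
    if k.sum()>3: print(a.round(2),k.sum(),'lat',np.median(l[k]).round(4),'z',np.percentile(q[k,2],[50,90]).round(4))
print('last',s.max())
E
```

```text
0.04 610 lat 0.0003 z [0.2238 0.2288]
0.06 428 lat 0.0008 z [0.2232 0.2242]
0.08 510 lat 0.0008 z [0.2232 0.2242]
0.1 559 lat 0.0003 z [0.2232 0.2243]
0.12 195 lat 0.0007 z [0.2232 0.2242]
last 0.12679836360467245
```

```bash
python3 - <<'E'
from h import *
A=np.array
d=A((.866,.5));t=W(-.047,.033,0)[:2];p=t-.130*d
print('hit',robot.movel(A((*p,.213)),v=.12,force_limit=6))
f0=robot.state()['contact_force']
for z in (.222,.235,.255):
    print(z,robot.movel(A((*p,z)),v=.12,force_limit=12),(robot.state()['contact_force']-f0).round(2))
robot.wait(.4)
p0=t-.178*d
print(robot.movel(A((*p0,.255)),v=.2,force_limit=12))
robot.movel(A((.40,-.33,.225)),rot(0),v=.25)
robot.wait(.1)
f=grab('side');save(f,'s4.png');np.savez('pics/side4',**f);print(robot.state()['time_s'])
cv2.imwrite('pics/c4.png',cv2.resize(f['img'][90:230,170:340],None,fx=3.6,fy=3.6,interpolation=2)[:,:,::-1])
E
```

```text
hit False
0.222 False [-0.23 -0.07  0.9 ]
0.235 False [-0.72 -0.52  0.46]
0.255 False [-0.12 -0.35  0.31]
False
20.8917
```

View pics/c4.png

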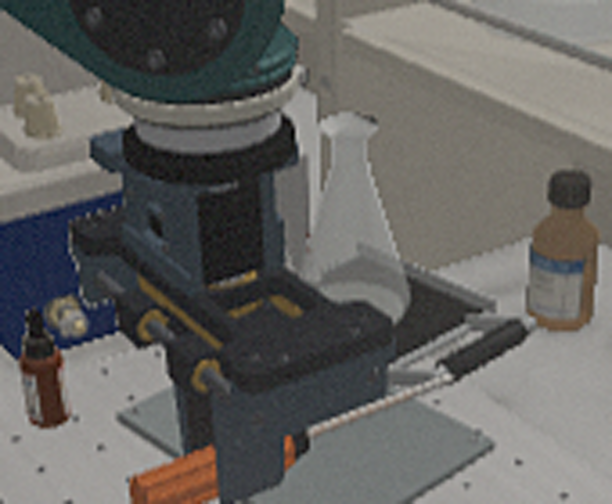

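The hand still hides the pawl. I'll move to above the driver's lay-down spot and check from there, keeping the driver in hand in case the flick has to be repeated.

```bash
python3 - <<'E'
from h import *
A=np.array
robot.movel(A((.48,-.42,.16)),rot(-13.3),v=.3)
f=grab('side');t=grab('top');np.savez('pics/side5',**f);print(robot.state()['time_s'])
C=cloud(f);L=np.array([ex,ey]);P=np.c_[(C.reshape(-1,3)[:,:2]-O)@L.T,C.reshape(-1,3)[:,2]-.04]
k=(P[:,0]<-.04)&(P[:,0]>-.075)&(P[:,1]<.1)&(P[:,1]>-.02)&(P[:,2]>.17)&(P[:,2]<.29)
Q=P[k];print(k.sum());print('tail region pts (y<.045,z~.2):',((Q[:,1]<.045)&(Q[:,2]<.21)).sum())
cv2.imwrite('pics/c5.png',np.hstack([cv2.resize(f['img'][90:200,190:290],(500,550),interpolation=2),cv2.resize(t['img'][125:235,170:230],(300,550),interpolation=2)])[:,:,::-1])
E
```

```text
21.6
243
tail region pts (y<.045,z~.2): 0
```

View pics/c5.png

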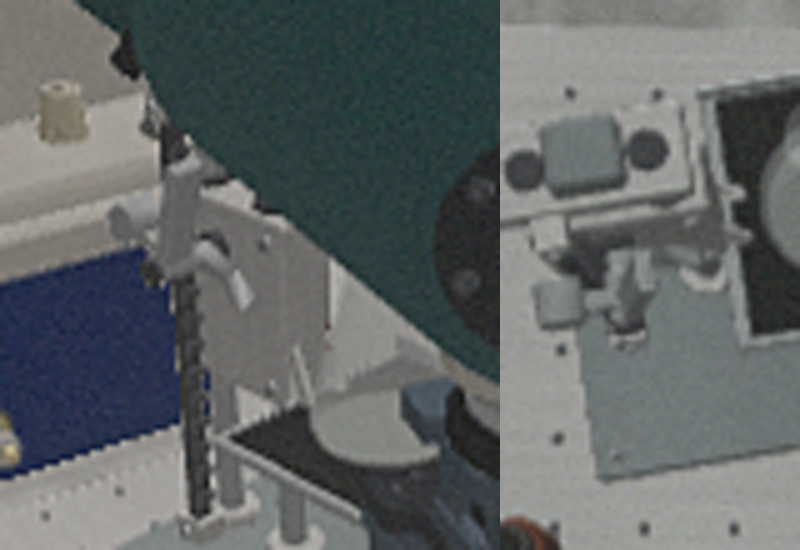

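The pawl is thrown over: its tail stands upright at about (180,205). The toothed bar is free and the platform has not moved. Now I'll lay the driver down and press the platform.

```bash
python3 - <<'E'
from h import *
A=np.array
g=A((.4894,-.400))
robot.movel(A((*g,.09)),v=.2)
print('touch',robot.movel(A((*g,.044)),v=.08,force_limit=6),robot.state()['eef_pos'][2])
hand.grip(.55)
robot.movel(A((*g,.17)),v=.25)
hand.grip(0.0,effort=20)
b=W(0,-.16,0)[:2]
robot.reach(A((*b,.25)),rot(100));print(robot.state()['time_s'],robot.state()['eef_pos'])
print('contact',robot.movel(A((*b,.180)),v=.05,force_limit=2.5),robot.state()['eef_pos'][2])
hit=robot.movel(A((*b,.078)),v=.04,force_limit=16);s=robot.state()
print(hit,s['eef_pos'],s['contact_force'],s['time_s'])
E
```

```text
touch True 0.04358260310341883
26.2583 [ 0.62874398 -0.24906087  0.24976608]
contact True 0.18476623751323554
True [ 0.62850483 -0.24860917  0.08598717] [-2.72083688  0.59596504  8.38236383] 29.6
```

```bash
python3 - <<'E'
from h import *
A=np.array
b=W(0,-.16,0)[:2]
hit=robot.movel(A((*b,.076)),v=.03,force_limit=14);s=robot.state();print(hit,s['eef_pos'][2],s['contact_force'])
robot.movel(A((*b,.22)),v=.2)
robot.reach(A((.45,-.45,.35)),rot(0));robot.wait(.3)
f=grab('top');C=cloud(f);np.savez('pics/top6',**f)
L=np.array([ex,ey]);P=np.c_[(C.reshape(-1,3)[:,:2]-O)@L.T,C.reshape(-1,3)[:,2]-.04]
k=(abs(P[:,0])<.068)&(P[:,1]>-.11)&(P[:,1]<0)&(P[:,2]<.06)&(P[:,2]>.012);print('plat z',np.percentile(P[k,2],[10,50,90]),k.sum())
k=(abs(P[:,0])<.03)&(P[:,1]>-.168)&(P[:,1]<-.152);print('grip top',np.median(P[k,2]))
s=grab('side');print(robot.state()['time_s'])
cv2.imwrite('pics/c6.png',np.hstack([cv2.resize(f['img'][115:275,130:500],(480,208)),s['img'][100:308,120:440]])[:,:,::-1])
E
```

```text
True 0.08588168392752879 [-6.98786704  2.48986905 14.93928707]
plat z [0.01815297 0.02229    0.04440388] 1349
grip top 0.04432048642524159
32.2417
```

View pics/c6.png

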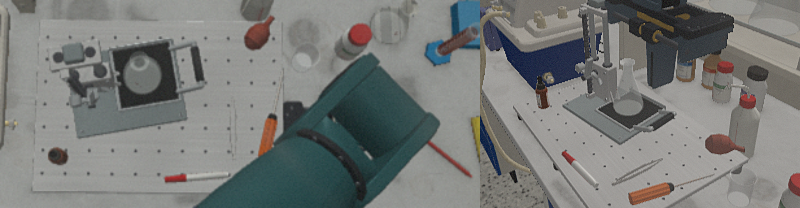

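The platform is fully down at 22 mm with the flask standing on it. The driver lies flat at right, the bystanders are in place and the robot touches nothing, so I'm handing in.

```bash
python3 -c "
from h import *
print(workorder.hand_in())"
```

```text
the job is handed in; nothing more can be done
None
```

I finished the job in the order asked and handed it in at about 32 s: the tube is flat on the bench, the pawl is thrown over, the screwdriver is laid down, and the platform is fully down with the flask standing on it. The hand-in returned no verdict.

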